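# Lock the clamp foot of a brush-drilling jig with a hammer-head bolt

## Robot

A 6-joint arm with a two-finger parallel gripper is mounted at the origin on the work surface. World frame = base frame: x ahead of the robot, y to its left, z up, the work surface at z = 0. Lengths are in m, angles in degrees, forces in N, time in s.
With the tool pointing down it reaches from about 0.425 to 0.925 m from the base axis. Payload 12.5 kg.
Tool frame: the origin (TCP) lies midway between the tips of the shut fingers; the grasp point (between the pads) lies 19 mm behind it; x points along the fingers, y is the direction in which the jaws open and shut, and the axes are right-handed (so a half turn about x gives the same grasp; the last joint's range is limited). The gripper opens to 85 mm and grips with 20 to 120 N. Pads are 22 mm wide; open, the fingers measure 114 mm over their backs; the gripper's body (76 mm by 85 mm) begins 54 mm behind the grasp point. The pads swing forward as they close: fully open they stand 13 mm farther back than shut.
Start: joints at [-80.65, 28.126, 89.318, -0, 62.55, -6.05], TCP at [0.166, -0.603, 0.231] pointing down, gripper open.
Joint ranges: [-177.58, 177.58], [-47.91, 125.51], [2.72, 160], [-65.01, 245.01], [3.68, 167.84], [-153.87, 153.87]. Speed limits (degrees/s): [127.2, 127.2, 159.86, 180, 180, 180].

## Interface

Orientations are given as [roll, pitch, yaw] about the fixed x, y, z axes, in that order (R = Rz(yaw) Ry(pitch) Rx(roll)).
In Python, from rig import ctrl, status, vision gives the robot as it stands. The module is installed in compiled form; this text tells all that it offers. Calls block until the motion is done:
- ctrl.move_ptp(position, orientation): joint-space move of the TCP to a pose.
- ctrl.move_l(position, speed=0.15, attitude=None, contact_N=None): straight line of the TCP; attitude=None keeps the orientation; speed is the mean speed in m/s. With contact_N (N) it stops when the force on the tool has changed by that much, and returns True; else False.
- ctrl.set_joints(angles): joint-space move.
- ctrl.gripper_open() and ctrl.close(squeeze=None): open the fingers fully, or close them until they stop; squeeze is the grip in N (None keeps the last).
- ctrl.sleep(seconds).
- ctrl.inverse_kinematics(position, orientation): joint angles nearest the present ones, or None.
- status.state(): the state.
- vision.read_camera(name): name is "scene" or "side" or "wrist"; returns a dict with "img" (480x640x3 uint8, red, green, blue), "z_map" (480x640 float32, m along the optical axis (not along the pixel's ray), 0 where there is no reading), "fovy" (degrees; the focal length in pixels is half the picture's height over the tangent of half this angle, whatever the lens; pixels are square), "cx", "cy" (the principal point, pixels), "R" (3x3) and "t" (3): a world point X has camera coordinates R X + t. Camera axes: x right, y down, z forward; pixel columns grow to the right and rows downward; lengths in m; the calibration is good to about 2 mm. A picture is of the moment at which its call begins.
A pose or a line that the arm cannot do raises ctrl.MotionError and nothing moves.
- ctrl.job_done(): hands the job in, once; it reports no verdict.
The state is a dict: "time_s": time; "qpos": joint angles; "joint_velocities": joint speeds; "tau": joint torques, N m; "ee_pos": TCP position; "orientation": TCP orientation; "force": force on the tool from outside, world axes, zero at the start; "moment": the same for the moment, N m; "finger_gap": finger opening in m.
Only numpy, scipy, OpenCV 4.12 (cv2) and the standard library are available. Lean on these libraries where they do the work, as an engineer would, in place of code of your own. Each camera call takes 0.05 s, during which the arm holds its last target.

## Task

Take the T-handled hammer-head bolt out of its wooden cradle, stand it upright in the slot of the jig's clamp foot with its crossbar in line with the slot until its collar sits on the foot, and let go of it. Then take it again and turn it a quarter turn, either way, so that the head locks square across under the rail with the collar still down on the foot, and let go. Leave the other things on the bench where they are.

Things in the scene. Friction and masses are not known exactly. Their poses are not given: they have to be found in the camera images.
- bolt_mid (a point): Plain steel T-handled bolt, 111 mm, about 0.25 kg. This point: centre of its square shank. z runs from head to crossbar; head and crossbar are long along y. Along z (mm) from here: head 40 (y) x 12 (x) at -62..-52, round stem 12 dia. to -37, collar 40 dia. to -31, shank 16 x 16 (faces along x, y) to +31, crossbar 56 (y) x 14 (x) to +49. Half a turn about z looks the same.
- bolt: The same bolt, same axes; origin at the centre of the head's end face, 62 mm from bolt_mid. At the start it lies in the cradle with z 60 degrees off vertical (30 above level), y level; crossbar end up and towards the robot, head end low and away from it; shank centre 58 mm above the bench.
- slot (a point): Centre of the slot in the jig's steel clamp foot, on its top face 32 mm above the bench. z up, y along the slot, x across it, away from the robot. Slot 70 mm long, 18 wide (26 at the foot's bevelled top), going down 12 mm through foot and rail lips into a chamber 46 wide, 16 high. With the collar on the foot, bolt_mid is 37 mm above here and the head is 3 mm under the lips, free to turn.
- jig: The jig, fixed to the bench: aluminium T-slot rail 70 mm wide, 26 high, from y -90 to +170; on it the 6 mm foot and, from y +85 to +240, a wooden block with a drilled brush back, top 70 mm above the bench. Origin on the bench 32 mm under slot, same axes.
- cradle_base (a point): Fixed wooden cradle, bench level under the shank's centre; z up, x level from the bolt's head to its crossbar. Base x -80..+56, 72 mm wide, 12 high. Along the bolt two pads carry the shank: a 14 mm wide post 14..22 mm below its centre, a 28 mm wide fork 18..28 mm above it; a toe plate holds the head. Between the pads the shank's sides are free; the bolt lifts straight up and out.
- brush_back: Bystander, loose: a bare drilled brush back of pale wood, 185 x 54 x 18 mm; to be left alone. Origin at its underside.
- bundle: Bystander, loose: a paper-wrapped bundle, 120 x 36 x 30 mm; to be left alone. Origin at its underside.
- glue_jar: Bystander, loose: a glue jar, 60 mm across, 80 high; to be left alone. Origin at its underside.
- awl: Bystander, loose: an awl with a wooden handle, 170 mm long; to be left alone. Origin at its underside.
- hammer: Bystander, loose: a hammer with a wooden handle, 260 mm long; to be left alone. Origin at its underside.
- spool: Bystander, loose: a copper spool, 48 mm across, 42 high; to be left alone. Origin at its underside.
- peg: Bystander, loose: a wooden stick, 110 x 10 x 8 mm; to be left alone. Origin at its underside.

How it is judged (in metres and radians):
On the way:
1. the bolt stands upright in the foot's slot, collar down on the foot, crossbar in line with the slot, let go (z of bolt_mid in the frame of slot between 0.034 and 0.0395 m and x of bolt_mid in the frame of slot between -0.009 and 0.009 m and y of bolt_mid in the frame of slot between -0.034 and 0.034 m and angle between bolt_mid's own z axis and vertical below 0.08 rad and angle between the y axis of bolt_mid and the y axis of slot, either way round below 0.25 rad and contact force between the fingers and bolt below 0.05 N), for 0.2 s.
At the end, for the whole second after the job is handed in: The bolt stands upright (within 0.08 rad) in the slot of the clamp foot (within 9 mm of the slot's centre line and 34 mm of its middle), its collar down on the foot (shank centre 34 to 39.5 mm above the foot), its head and crossbar square across the slot within 0.2 rad, released and at rest (z of bolt_mid in the frame of slot between 0.034 and 0.0395 m and x of bolt_mid in the frame of slot between -0.009 and 0.009 m and y of bolt_mid in the frame of slot between -0.034 and 0.034 m and angle between bolt_mid's own z axis and vertical below 0.08 rad and angle between the y axis of bolt_mid and the x axis of slot, either way round below 0.2 rad and contact force between the fingers and bolt below 0.05 N and linear speed of bolt below 0.02 m/s and angular speed of bolt below 0.2 rad/s); the robot touches nothing.
It fails at once if another loose thing on the bench moved more than 25 mm (distance of any of brush_back, bundle, glue_jar, awl, hammer, spool, peg from where it was at the start of the episode above 0.025 m).
It also fails if it takes over 58 s, if anything falls off the work surface, if the arm or the gripper's body presses on something with over 40 N, if the wrist force passes 120 N, or if a joint passes its speed limit or range.

## Working session

There is one attempt and no reset: what is moved stays moved. The work goes in short steps, each a Python script; the robot and the scene stay as the last script left them, time stands still between calls to the robot, and variables do not carry over. Pictures are saved under pics/ and viewed, and the job is handed in when it is done.

```bash
mkdir -p pics
python3 - <<'E'
from rig import ctrl,status,vision
import cv2,numpy as np,pickle
s=status.state();print(s)
D={}
for n in("scene","side","wrist"):
    c=vision.read_camera(n);D[n]=c
    cv2.imwrite(f"pics/{n}0.png",c["img"][:,:,::-1])
    print(n,c["fovy"],c["cx"],c["cy"],c["R"],c["t"],(c["z_map"]>0).mean())
pickle.dump(D,open("d0.pkl","wb"))
E
```

```text
{'time_s': 0.0, 'qpos': array([-8.06493360e+01,  2.81664027e+01,  8.93507208e+01, -3.36870903e-04,
        6.25509486e+01, -6.05007309e+00]), 'joint_velocities': array([-0.02093477,  0.08562395, -0.01438155, -0.00492539, -0.10003012,
       -0.02874184]), 'tau': array([ 2.60436400e-04, -6.18442869e+01, -2.61586297e+01, -2.00084678e-04,
        4.11130910e-03,  2.45030594e-05]), 'ee_pos': array([ 0.16596608, -0.60231597,  0.23069971]), 'orientation': array([-95.79860937,  89.9319272 ,  99.6022832 ]), 'force': array([-0.05124765,  0.40042455,  0.0763891 ]), 'moment': array([ 0.03957464,  0.00427533, -0.01638906]), 'finger_gap': 0.0854597245672414}
scene 50.104017533268156 315.1717179952289 244.92217171757142 [[-0.84496019  0.53458077 -0.01629957]
 [ 0.44524313  0.6862144  -0.57521157]
 [-0.29631204 -0.49328815 -0.81784227]] [ 0.48543208 -0.21031232  1.25072844] 0.9961067708333333
side 55.04475487628965 320.6553029259774 241.53976581598565 [[-0.86083653 -0.50858659  0.01732499]
 [-0.2960503   0.47282471 -0.82993434]
 [ 0.41390179 -0.71956687 -0.55759199]] [0.48916052 0.21912089 0.82985769] 0.9959440104166667
wrist 67.21010971117094 320.5005571042097 247.13338930950454 [[ 2.66001106e-01 -9.63972720e-01 -7.49206585e-05]
 [-9.29766840e-01 -2.56582767e-01  2.64005506e-01]
 [-2.54513329e-01 -7.01560979e-02 -9.64521170e-01]] [-0.62554531 -0.03467872  0.37925263] 0.9958658854166667
```

View pics/scene0.png

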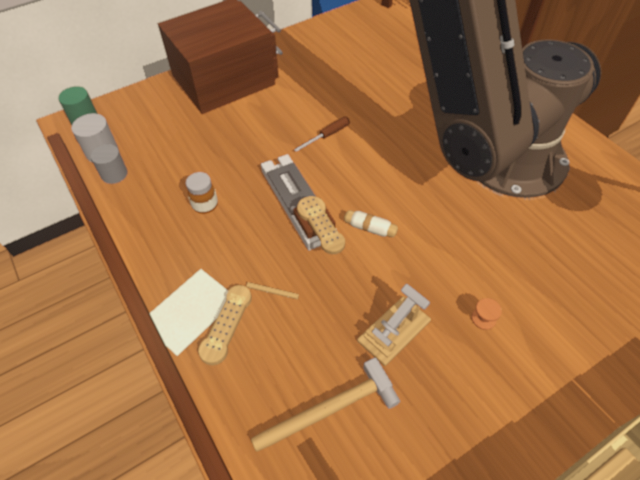

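View pics/side0.png

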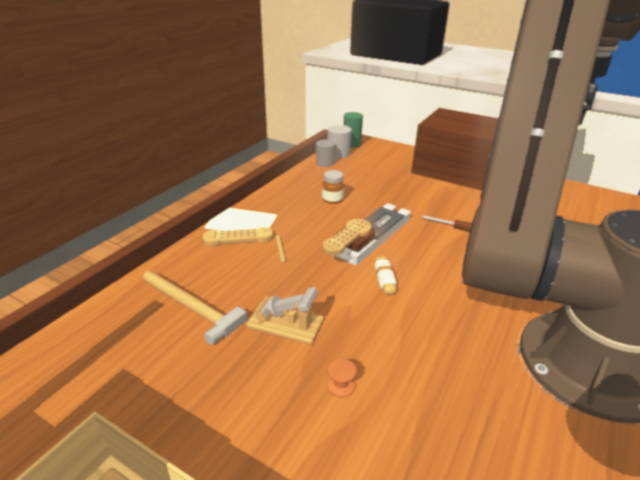

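View pics/wrist0.png

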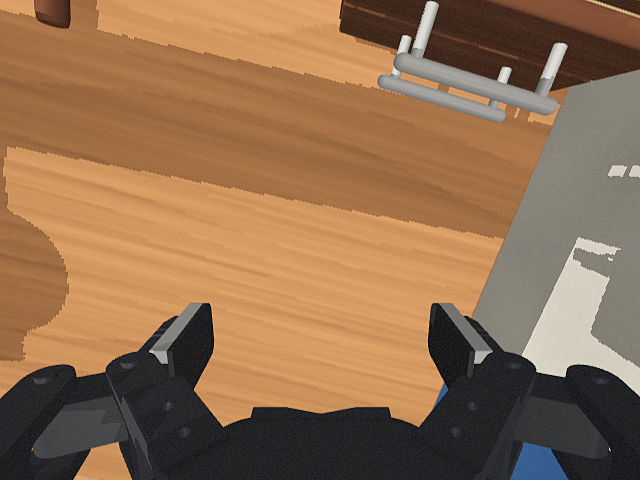

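The scene view shows the jig's slot near (290,182), the bolt in its cradle near (395,325) with the crossbar at (415,297), and the bystanders around them. The side view shows the same layout. I'll get coarse positions from depth.

```bash
cat > h.py <<'E'
import numpy as np,cv2
def foc(c): return c["img"].shape[0]/2/np.tan(np.radians(c["fovy"])/2)
def cloud(c):
    f=foc(c);z=c["z_map"];v,u=np.mgrid[0:480,0:640]
    P=np.stack([(u-c["cx"])/f*z,(v-c["cy"])/f*z,z],-1)
    return (P-c["t"])@c["R"]
def ray(c,u,v,h):
    f=foc(c);d=np.array([(u-c["cx"])/f,(v-c["cy"])/f,1])@c["R"];o=-c["R"].T@c["t"]
    return o+d*(h-o[2])/d[2]
def proj(c,X):
    p=c["R"]@np.asarray(X)+c["t"];f=foc(c);return p[:2]/p[2]*f+[c["cx"],c["cy"]]
E
python3 - <<'E'
import pickle,numpy as np,cv2
from h import *
D=pickle.load(open("d0.pkl","rb"))
for n,pts in (("scene",[(290,182),(270,165),(287,158),(297,185),(283,178),(415,297),(400,320),(380,335),(395,345),(487,312),(375,222),(380,380),(310,205),(200,190),(330,130),(270,290)]),("side",[(385,222),(390,210),(308,298),(285,305),(265,310)])):
    P=cloud(D[n])
    for u,v in pts: print(n,u,v,P[v,u].round(3))
c=D["scene"]
a=cv2.resize(c["img"][140:260,240:400],(800,600),interpolation=cv2.INTER_CUBIC);cv2.imwrite("pics/s_jig.png",a[:,:,::-1])
a=cv2.resize(c["img"][270:390,330:490],(800,600),interpolation=cv2.INTER_CUBIC);cv2.imwrite("pics/s_cr.png",a[:,:,::-1])
E
```

```text
scene 290 182 [ 0.499 -0.23   0.005]
scene 270 165 [ 0.52  -0.285  0.026]
scene 287 158 [ 0.475 -0.282  0.027]
scene 297 185 [ 0.501 -0.194  0.029]
scene 283 178 [ 0.506 -0.251  0.004]
scene 415 297 [0.483 0.201 0.081]
scene 400 320 [0.526 0.216 0.06 ]
scene 380 335 [0.566 0.212 0.036]
scene 395 345 [0.551 0.239 0.025]
scene 487 312 [0.371 0.284 0.041]
scene 375 222 [ 0.413 -0.012  0.025]
scene 380 380 [0.615 0.279 0.028]
scene 310 205 [ 0.524 -0.098  0.069]
scene 200 190 [ 0.704 -0.258  0.077]
scene 330 130 [ 0.33  -0.316  0.017]
scene 270 290 [0.684 0.002 0.007]
side 385 222 [ 0.499 -0.201  0.031]
side 390 210 [ 0.511 -0.261  0.033]
side 308 298 [0.475 0.206 0.089]
side 285 305 [0.521 0.213 0.057]
side 265 310 [0.559 0.226 0.036]
```

View pics/s_jig.png

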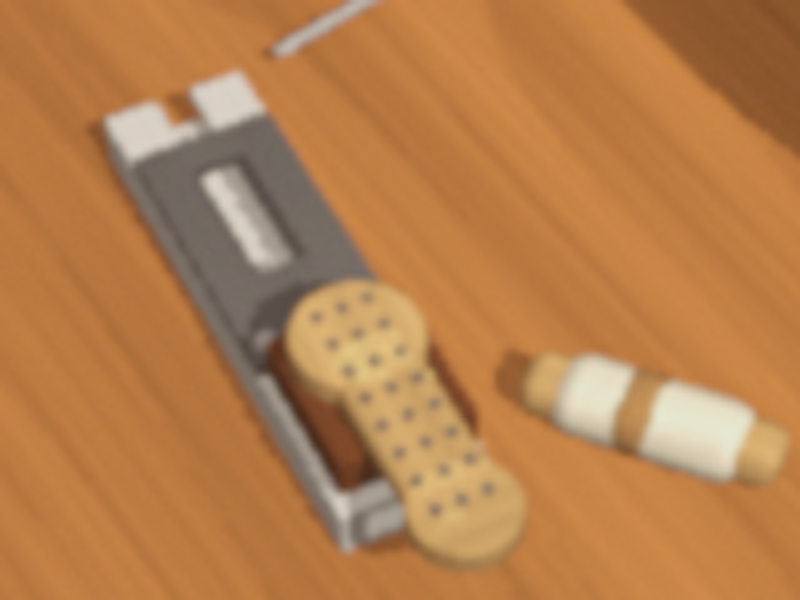

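View pics/s_cr.png

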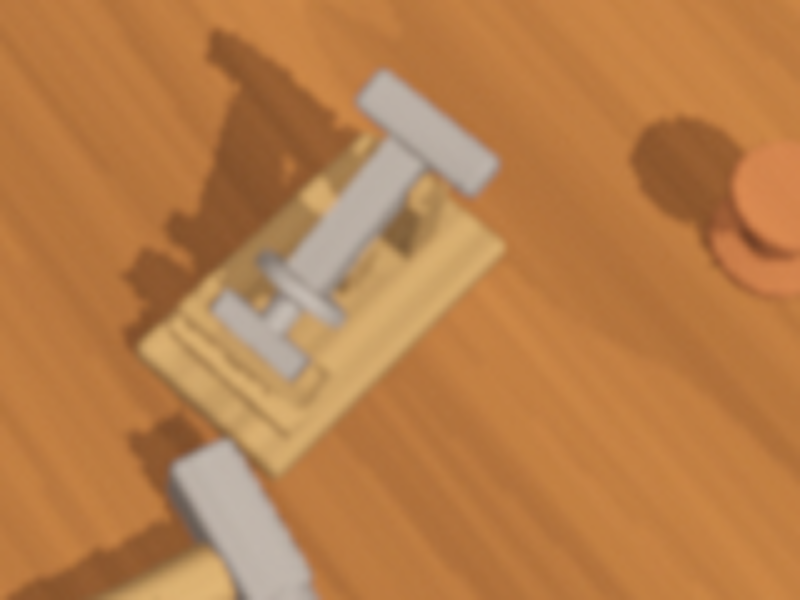

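```bash
cat >> h.py <<'E'
from scipy.spatial.transform import Rotation as Ro
def R2e(M): return Ro.from_matrix(M).as_euler("xyz",degrees=True)
def tool(xdir,ydir):
    x=np.array(xdir,float);x/=np.linalg.norm(x);y=np.array(ydir,float);y-=x*(x@y);y/=np.linalg.norm(y)
    return np.stack([x,y,np.cross(x,y)],1)
E
python3 - <<'E'
import pickle
from h import *
from rig import ctrl,status,vision
D=pickle.load(open("d0.pkl","rb"));c=D["wrist"];s=status.state()
T=Ro.from_euler("xyz",s["orientation"],degrees=True).as_matrix()
print(T.round(3),"campos tool",T.T@(-c["R"].T@c["t"]-s["ee_pos"]),"fwd",T.T@c["R"][2])
def ik(p,M):
    q=ctrl.inverse_kinematics(list(p),list(R2e(M)));return None if q is None else np.round(q,1)
for sg in(1,-1):
    print("look jig",ik([.45,-.22,.28],tool([0,0,-1],[0,sg,0])))
    print("look cr",ik([.47,.21,.28],tool([0,0,-1],[0,sg,0])))
    print("grasp",ik([.52,.21,.039],tool([0,0,-1],[0,sg,0])))
    print("place",ik([.52,-.23,.06],tool([.866,0,-.5],[0,sg,0])))
    print("turn",ik([.5,-.23,.1],tool([0,0,-1],[sg,0,0])))
E
```

```text
[[-0.     0.266 -0.964]
 [ 0.001 -0.964 -0.266]
 [-1.    -0.001 -0.   ]] campos tool [-0.14403127  0.00059808 -0.06689977] fwd [9.64503518e-01 8.27718923e-04 2.64068699e-01]
look jig [ -33.6   15.   102.5    0.    62.5 -123.6]
look cr [ 16.7  16.2 100.8  -0.   63.  -73.3]
grasp [ 15.2  38.1 107.8  -0.   34.1 -74.8]
place [-47.6  47.  135.  133.2  61.4  88.3]
turn [-31.6  32.  107.3   0.   40.8 -31.6]
look jig [-33.6  15.  102.5   0.   62.5  56.4]
look cr [ 16.7  16.2 100.8  -0.   63.  106.7]
grasp [ 15.2  38.1 107.8  -0.   34.1 105.2]
place [-47.6  47.  135.  133.2  61.4 -91.7]
turn [-31.6  32.  107.3   0.   40.8 148.4]<stdin>:10: UserWarning: Gimbal lock detected. Setting third angle to zero since it is not possible to uniquely determine all angles.
<stdin>:11: UserWarning: Gimbal lock detected. Setting third angle to zero since it is not possible to uniquely determine all angles.
<stdin>:12: UserWarning: Gimbal lock detected. Setting third angle to zero since it is not possible to uniquely determine all angles.
<stdin>:14: UserWarning: Gimbal lock detected. Setting third angle to zero since it is not possible to uniquely determine all angles.
```

```bash
python3 -W ignore - <<'E'
import pickle
from h import *
from rig import ctrl,status,vision
W={}
# look at jig, tool y = -Y; camera offset tool z
for n,p,sg in(("jig",[.46,-.23,.27],-1),("cr",[.5,.22,.24],-1)):
    M=tool([0,0,-1],[0,sg,0])
    ctrl.move_ptp(p,list(R2e(M)));ctrl.sleep(.3)
    c=vision.read_camera("wrist");W[n]=c;cv2.imwrite(f"pics/w_{n}.png",c["img"][:,:,::-1])
    print(status.state()["ee_pos"],-c["R"].T@c["t"])
print(status.state()["time_s"],status.state()["qpos"])
pickle.dump(W,open("w1.pkl","wb"))
E
```

```text
[ 0.45989557 -0.2302877   0.26991952] [ 0.52698162 -0.23104768  0.41400917]
[0.50013785 0.21965273 0.24000475] [0.56728406 0.21885729 0.3841552 ]
4.2417 [1.67811998e+01 2.11939749e+01 9.98026597e+01 8.20571353e-06
 5.90031961e+01 1.06815827e+02]
```

View pics/w_jig.png

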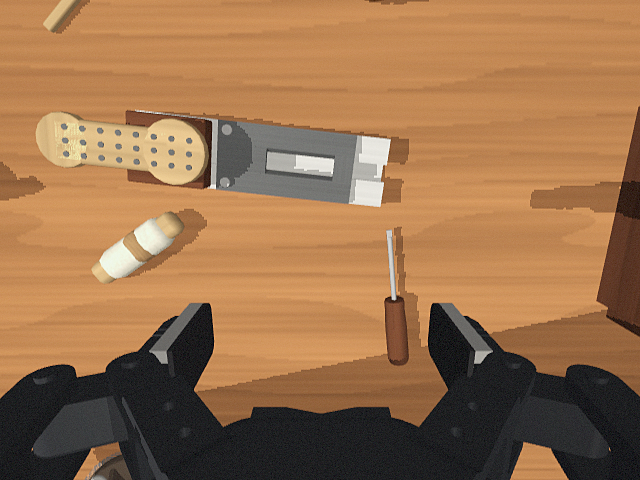

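View pics/w_cr.png

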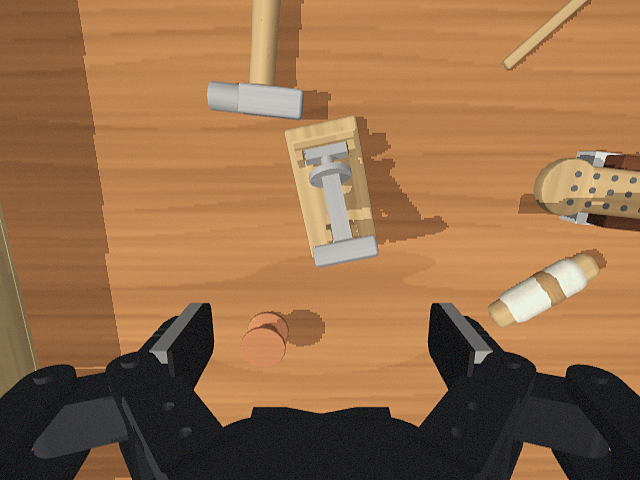

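Jig view: the slot spans about (266..335, 149..178). Cradle view: the crossbar is at about (345,250), the head at (327,153). Zooming both for corners.

```bash
python3 -W ignore - <<'E'
import pickle
from h import *
W=pickle.load(open("w1.pkl","rb"))
def z(n,u0,v0,w,h):
    a=W[n]["img"][v0:v0+h,u0:u0+w];cv2.imwrite(f"pics/z_{n}.png",cv2.resize(a,(800,800*h//w),interpolation=cv2.INTER_NEAREST)[:,:,::-1])
z("jig",200,105,200,110); z("cr",270,110,160,118*160//160)
z2=W["cr"]["img"][105:280,270:400];cv2.imwrite("pics/z_cr.png",cv2.resize(z2,(437,588),interpolation=cv2.INTER_NEAREST)[:,:,::-1])
P=cloud(W["cr"])
for u,v in[(345,250),(340,225),(336,205),(333,190),(330,172),(327,153),(300,250)]: print((u,v),P[v,u].round(4))
P=cloud(W["jig"])
for u,v in[(240,150),(300,135),(300,190),(345,165),(300,160),(370,150),(180,150)]: print((u,v),P[v,u].round(4))
E
```

```text
(345, 250) [0.4831 0.1977 0.0858]
(340, 225) [0.5029 0.2017 0.0757]
(336, 205) [0.5189 0.205  0.0658]
(333, 190) [0.5313 0.2075 0.059 ]
(330, 172) [0.5469 0.2102 0.0556]
(327, 153) [0.5631 0.2126 0.0372]
(300, 250) [0.4599 0.2411 0.0034]
(240, 150) [ 0.5253 -0.1492  0.0327]
(300, 135) [ 0.5399 -0.2106  0.0335]
(300, 190) [ 0.4849 -0.2098  0.0336]
(345, 165) [ 0.527 -0.231  0.414]
(300, 160) [ 0.5145 -0.2087  0.0058]
(370, 150) [ 0.5252 -0.2824  0.028 ]
(180, 150) [ 0.5255 -0.1023  0.0707]
```

View pics/z_jig.png

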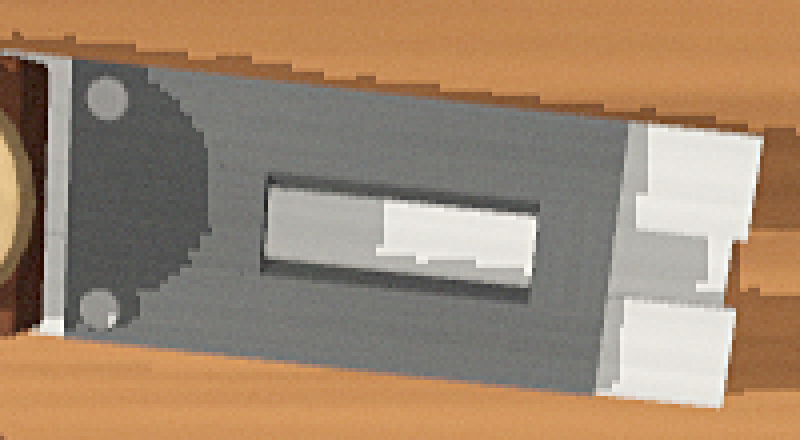

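View pics/z_cr.png

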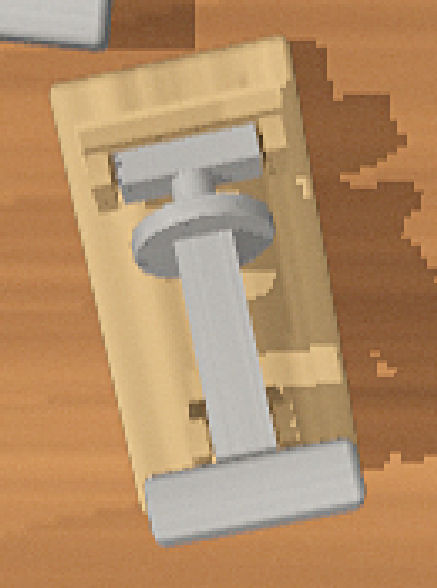

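```bash
python3 -W ignore - <<'E'
import pickle
from h import *
W=pickle.load(open("w1.pkl","rb"))
c=W["jig"]
def q(pts,h,u0=200,v0=105,s=4): return np.array([ray(c,u0+(x-.0)/s-.5,v0+(y)/s-.5,h)[:2] for x,y in pts])
b=q([(264,174),(539,202),(529,302),(261,272)],.032);print("bevel",b.round(4),b.mean(0),"sides",np.linalg.norm(np.diff(b,axis=0),axis=1))
f=q([(72,58),(627,122),(596,395),(64,335)],.032);print("foot",f.round(4),f.mean(0),np.linalg.norm(np.diff(f,axis=0),axis=1))
for A in(b,f):
    d1=A[0]-A[1];d2=A[3]-A[2];d3=A[0]-A[3];d4=A[1]-A[2]
    for d in(d1,d2): print("y ang",np.degrees(np.arctan2(d[1],d[0])))
    for d in(d3,d4): print("x ang",np.degrees(np.arctan2(d[1],d[0])))
# side & scene cross-check: project centre
print("wrist floor depth",cloud(c)[135:140,300,2].mean())
c=W["cr"];P=cloud(c)
# shank mid line, zoom scale 3.361
s=3.3615
m=np.zeros((480,640),np.uint8)
poly=np.array([(185,250),(222,450),(268,445),(230,242)])/s+[270,105]
cv2.fillPoly(m,[poly.round().astype(int)],1)
X=P[m>0];X=X[(X[:,2]>.04)]
mu=X.mean(0);U,S,V=np.linalg.svd(X-mu,full_matrices=False);d=V[0]*np.sign(V[0][2]);print("N",len(X),"mu",mu,"bz",d,"elev",np.degrees(np.arcsin(d[2])),"normal",V[2],"yaw h",np.degrees(np.arctan2(-d[1],-d[0])))
# edges by ray at sloped heights: image centre line
g=cv2.cvtColor(c["img"],cv2.COLOR_RGB2HSV);mm=((g[...,1]<50)&(g[...,2]>60)).astype(np.uint8)
rows=range(178,238,6)
for v in rows:
    us=np.where(mm[v,310:365])[0]+310; print(v,us.min(),us.max(),P[v,int(us.mean())].round(4))
E
```

```text
bevel [[ 0.5273 -0.1752]
 [ 0.5203 -0.2453]
 [ 0.495  -0.243 ]
 [ 0.5027 -0.1734]] [ 0.51133665 -0.20922125] sides [0.07053076 0.02539268 0.07002262]
foot [[ 0.5552 -0.1283]
 [ 0.5399 -0.2674]
 [ 0.4707 -0.261 ]
 [ 0.4865 -0.121 ]] [ 0.51308271 -0.1944276 ] [0.13991263 0.06951842 0.14081991]
y ang 84.35902652606082
y ang 83.69028862334612
x ang -4.126010161701078
x ang -5.331772901037629
y ang 83.72032082984141
y ang 83.54324247017463
x ang -6.052836049410156
x ang -5.3070256787391585
wrist floor depth 0.03364192367354182
N 908 mu [0.51660133 0.20394513 0.06887227] bz [-0.16163753 -0.01842929  0.9866781 ] elev 80.63723636690993 normal [-0.20044881  0.97959627 -0.0145405 ] yaw h 6.504555290597862
178 310 349 [0.5414 0.211  0.0523]
184 312 340 [0.5363 0.2137 0.0554]
190 324 341 [0.5313 0.2084 0.0586]
196 325 343 [0.5264 0.2067 0.0626]
202 327 344 [0.5214 0.2058 0.0647]
208 328 345 [0.5165 0.205  0.0674]
214 329 346 [0.5116 0.2042 0.0702]
220 330 348 [0.5068 0.2025 0.0729]
226 331 349 [0.5021 0.2017 0.0763]
232 332 350 [0.4971 0.2009 0.0777]
```

```bash
python3 -W ignore - <<'E'
import pickle
from h import *
W=pickle.load(open("w1.pkl","rb"));D=pickle.load(open("d0.pkl","rb"))
c=W["cr"];s=3.3615
zz=lambda x,y:(270+x/s-.5,105+y/s-.5)
for n,a,b,h in(("baseL",(52,88),(140,500),.012),("baseR",(290,38),(352,440),.012)):
    A=ray(c,*zz(*a),h);B=ray(c,*zz(*b),h);d=A-B;print(n,A[:2],B[:2],np.degrees(np.arctan2(d[1],d[0])))
# intersect rays with shank upper plane: z=.0649-.577*((p-mid_top).h): iterate
o=-c["R"].T@c["t"];f=foc(c)
h=np.array([np.cos(np.radians(12)),np.sin(np.radians(12)),0])
# centre line pixels
L=np.array([(332.5,190),(334,196),(335.5,202),(336.5,208),(337.5,214),(339,220),(340,226),(341,232)])
k=np.polyfit(L[:,1],L[:,0],1)
for v in(196,204,208,212,226):
    u=np.polyval(k,v);print(v,u,ray(c,u,v,.0649).round(4))
# crossbar upper edge between end face(z=49) and top face; corners zoom
for n,a,b in(("xbar far edge",(148,480),(350,438)),("xbar near",(155,545),(363,500)),("head far",(116,155),(258,122))):
    A=ray(c,*zz(*a),.085);B=ray(c,*zz(*b),.085);d=A-B;print(n,np.degrees(np.arctan2(d[1],d[0]))-90,np.linalg.norm(d),(A+B)/2)
# scene cross-check
for n in("scene","side"):
    a=D[n];print(n,"slot",proj(a,[.5113,-.2092,.032]),"boltmid",proj(a,[.5146,.2044,.058]),"xbar top",proj(a,[.5146-.049*.866*.978,.2044-.049*.866*.2,.058+.0245]))
    i=a["img"].copy()
E
```

```text
baseL [0.58402386 0.25350188] [0.45869443 0.22870698] 11.190763393672341
baseR [0.59776975 0.18434467] [0.47834477 0.16177921] 10.699944322646656
196 333.9940476190475 [0.5267 0.2068 0.0649]
204 335.5972222222221 [0.5196 0.2053 0.0649]
208 336.3988095238094 [0.5161 0.2045 0.0649]
212 337.20039682539675 [0.5125 0.2038 0.0649]
226 340.0059523809523 [0.4997 0.2011 0.0649]
xbar far edge 12.122385616974299 0.05235831205156216 [0.49081349 0.19909726 0.085     ]
xbar near 12.782508844746857 0.05479469954165012 [0.47390137 0.19625484 0.085     ]
head far 12.599695535131545 0.03449710682226169 [0.56930226 0.21503844 0.085     ]
scene slot [289.43760931 181.79064304] boltmid [401.07769396 312.86806871] xbar top [417.74661395 292.29325243]
side slot [381.83620689 218.89686351] boltmid [290.36811684 303.03709464] xbar top [311.69799595 298.22744418]
```

```bash
cat >> h.py <<'E'
al=52.0
YB=np.radians(11.5);YJ=np.radians(-6.1)
BM=np.array([.5138,.2040,.058]);SL=np.array([.5113,-.2092,.032])
def hd(a): return np.array([np.cos(a),np.sin(a),0]),np.array([-np.sin(a),np.cos(a),0])
def pickpose(back=0.,up=0.,sh=.003):
    h,y=hd(YB);th=np.radians(60-al)
    x=np.sin(th)*h+np.array([0,0,-np.cos(th)])
    bz=-np.cos(np.pi/6)*h+np.array([0,0,.5])
    g=BM-sh*bz+np.array([0,0,up])
    return g+x*(.019-back),tool(x,y)
def placepose(z,xo=0.,yo=0.,tilt=0.,sh=.003,yaw=YJ):
    # z = desired bolt_mid height above slot
    h,y=hd(yaw);a=np.radians(al)+tilt
    x=-np.sin(a)*h+np.array([0,0,-np.cos(a)])
    hs,ys=hd(YJ)
    g=SL+hs*xo+ys*yo+np.array([0,0,z-sh])
    return g+x*.019,tool(x,y)
E
python3 -W ignore - <<'E'
from h import *
from rig import ctrl
def ik(n,PM):
    q=ctrl.inverse_kinematics(list(PM[0]),list(R2e(PM[1])));print(n,None if q is None else np.round(q,1),PM[0].round(3))
ik("pick",pickpose());ik("above",pickpose(up=.18));ik("pre",pickpose(back=.1))
for yo in(0,-.015):
  for z in(.20,.10,.037): ik(("pl",yo,z),placepose(z,yo=yo))
h,y=hd(YJ)
for p in((h,"h"),(-h,"-h"),(y,"y"),(-y,"-y")): ik(p[1],(SL+[0,0,.07],tool([0,0,-1],p[0])))
E
```

```text
pick [ 15.   36.6 113.3  -1.3  22.1 -85.3] [0.519 0.205 0.038]
above [ 15.   20.9 104.7  -0.7  46.4 -86.1] [0.519 0.205 0.218]
pre [ 15.1  26.4 111.4  -0.9  34.3 -85.7] [0.505 0.202 0.137]
('pl', 0, 0.2) [ -23.4   43.2   78.2  -14.3  108.8 -105.5] [ 0.496 -0.208  0.217]
('pl', 0, 0.1) [ -23.4   49.7   81.2  -13.7   99.5 -103.1] [ 0.496 -0.208  0.117]
('pl', 0, 0.037) [ -23.4   54.4   81.9  -13.6   94.3 -101.9] [ 0.496 -0.208  0.054]
('pl', -0.015, 0.2) [ -24.5   43.4   77.6  -15.2  108.9 -106.6] [ 0.495 -0.223  0.217]
('pl', -0.015, 0.1) [ -24.5   49.9   80.6  -14.6   99.7 -104.1] [ 0.495 -0.223  0.117]
('pl', -0.015, 0.037) [ -24.5   54.6   81.3  -14.4   94.5 -102.7] [ 0.495 -0.223  0.054]
h [-29.1  31.9 106.9   0.   41.2 -23. ] [ 0.511 -0.209  0.102]
-h None [ 0.511 -0.209  0.102]
y [ -29.1   31.9  106.9    0.    41.2 -113. ] [ 0.511 -0.209  0.102]
-y [-29.1  31.9 106.9  -0.   41.2  67. ] [ 0.511 -0.209  0.102]
```

```bash
python3 -W ignore - <<'E'
from h import *
from rig import ctrl,status,vision
p,M=pickpose(back=.1);ctrl.move_ptp(list(p),list(R2e(M)))
p,M=pickpose();print(ctrl.move_l(list(p),speed=.12,contact_N=15))
s0=status.state();print(s0["ee_pos"],p,s0["force"])
ctrl.close(squeeze=60);ctrl.sleep(.2)
s=status.state();print(s["time_s"],s["finger_gap"],s["force"],s["ee_pos"])
for n in("side","wrist"):
    c=vision.read_camera(n);cv2.imwrite(f"pics/{n}_g.png",c["img"][:,:,::-1])
    if n=="side":cv2.imwrite(f"pics/{n}_gz.png",cv2.resize(c["img"][220:360,200:400],(800,560))[:,:,::-1])
E
```

```text
False
[0.5191488  0.20512146 0.03822183] [0.51893712 0.20504516 0.03768491] [0.14606214 0.29431356 0.19520207]
8.8917 0.01550295699045866 [-1.45042223  0.85950893  5.20450337] [0.51900115 0.20513327 0.03790972]
```

View pics/side_gz.png

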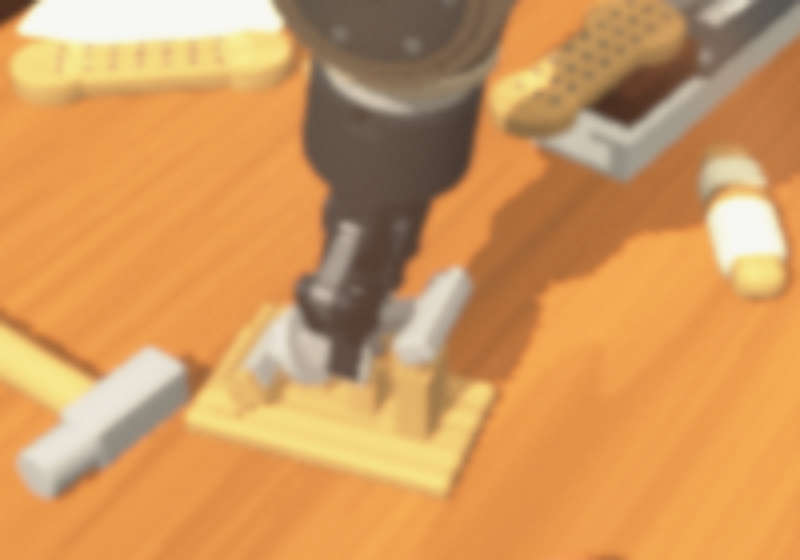

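View pics/wrist_g.png

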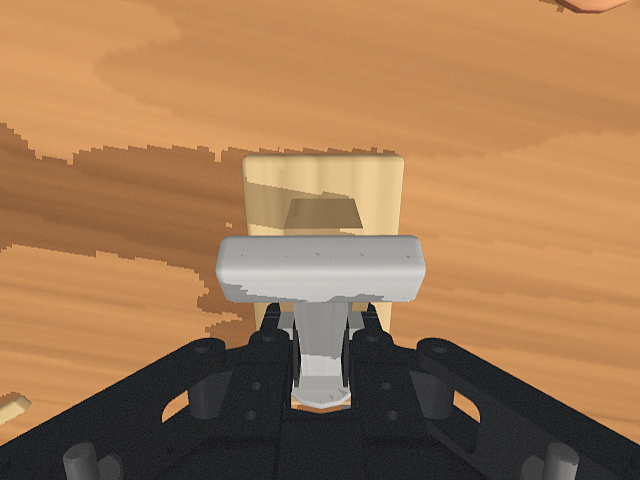

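Fingers closed to 15.5 mm on the shank; the wrist view shows the crossbar square at (320,268), the fingers either side of the shank. Lift and carry to above the slot.

```bash
python3 -W ignore - <<'E'
from h import *
import pickle
from rig import ctrl,status,vision
p,M=pickpose(up=.2)
ctrl.move_l(list(p),speed=.15)
s=status.state();print(s["time_s"],s["finger_gap"],s["force"])
p,M=placepose(.20,yo=-.008);ctrl.move_ptp(list(p),list(R2e(M)))
p,M=placepose(.10,yo=-.008);ctrl.move_l(list(p),speed=.15);ctrl.sleep(.2)
s=status.state();print(s["time_s"],s["finger_gap"],s["force"],s["ee_pos"],p)
W={}
for n in("side","scene","wrist"):
    c=vision.read_camera(n);W[n]=c;cv2.imwrite(f"pics/{n}_p.png",c["img"][:,:,::-1])
pickle.dump((W,s),open("w2.pkl","wb"))
a=W["side"]["img"][110:260,300:500];b=W["scene"]["img"][90:240,220:420]
cv2.imwrite("pics/p2.png",np.vstack([cv2.resize(x,(400,300),interpolation=cv2.INTER_CUBIC) for x in(a,b)])[:,:,::-1])
E
```

```text
10.475 0.015105350522345861 [-0.37688578 -0.4393864  -2.69527234]
13.05 0.015077593348525221 [-0.29183599 -0.03850927 -3.47290028] [ 0.49581102 -0.21565178  0.11815447] [ 0.49556246 -0.2155637   0.11730243]
```

View pics/p2.png

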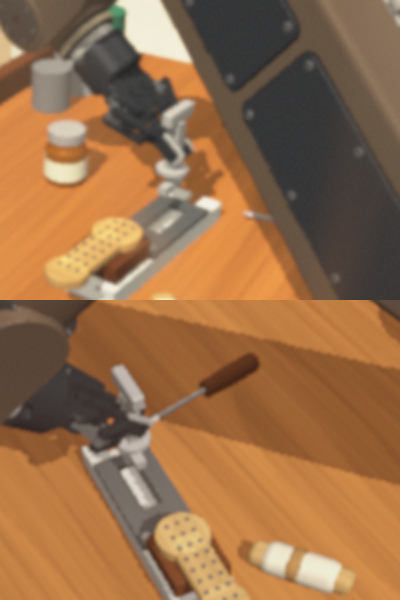

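View pics/wrist_p.png

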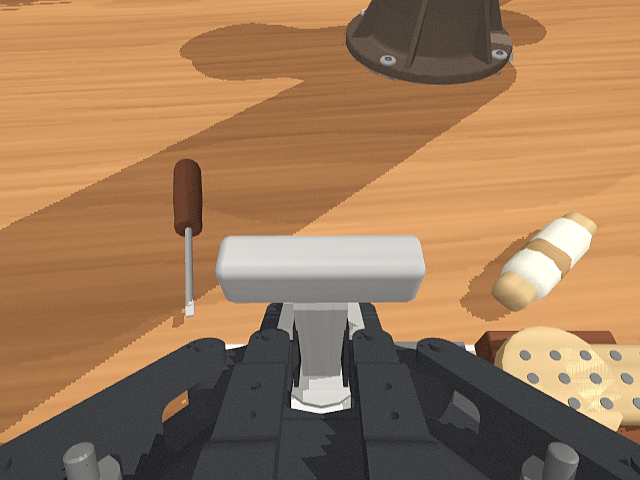

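```bash
python3 -W ignore - <<'E'
from h import *
import pickle
W,s=pickle.load(open("w2.pkl","rb"))
T=Ro.from_euler("xyz",s["orientation"],degrees=True).as_matrix();print("tool x",T[:,0],"y",T[:,1])
h,y=hd(YJ);up=np.array([0,0,1.])
x=T[:,0];g=s["ee_pos"]-x*.019
mid=g+.003*up
c=W["wrist"]
print("mid in slot",(mid-SL)@np.stack([h,y,up],1))
# predicted crossbar corners (x,y,z) ; robot side is -h
for z in(.049,.031):
  for xx in(.007,-.007):
    print(z,xx,[proj(c,mid+h*xx+y*yy+up*z).round(1) for yy in(-.028,.028)])
P=cloud(c)
for v in(240,250,258,264,270,280,290,298): print(v,((P[v,300:341].mean(0)-mid)@np.stack([h,y,up],1)).round(4))
for n,lim in(("side",None),("scene",None)):
    a=W[n];print(n,"xbar top c",proj(a,mid+up*.049),"ends",proj(a,mid+up*.049+y*.028),proj(a,mid+up*.049-y*.028),"head bottom c",proj(a,mid-up*.062),"collar c",proj(a,mid-up*.031))
E
```

```text
tool x [-0.78265741  0.08329369 -0.61685456] y [ 1.06230226e-01  9.94341426e-01 -5.17968291e-04]
mid in slot [ 0.00023878 -0.00805459  0.1008747 ]
0.049 0.007 [array([213.1, 275.1]), array([433. , 275.1])]
0.049 -0.007 [array([222.1, 232.3]), array([423.7, 232.3])]
0.031 0.007 [array([227.8, 307.6]), array([417.7, 307.6])]
0.031 -0.007 [array([234.5, 267.9]), array([410.7, 267.8])]
240 [-0.0038 -0.0008  0.0496]
250 [-0.0003 -0.0008  0.0498]
258 [ 0.0022 -0.0008  0.0497]
264 [ 0.0041 -0.0008  0.0498]
270 [ 0.0054 -0.0008  0.049 ]
280 [ 0.0071 -0.0008  0.0467]
290 [ 0.0071 -0.0008  0.0416]
298 [ 0.0071 -0.0008  0.0371]
side xbar top c [389.22405492 163.49812617] ends [383.27189595 167.38761865] [394.97545932 159.73981859] head bottom c [384.79438708 204.31036468] collar c [385.98312554 193.35805871]
scene xbar top c [283.53967406 130.06702926] ends [289.18471113 138.51349194] [278.04850165 121.85078864] head bottom c [286.8485301  167.68712446] collar c [285.97826216 157.79259822]
```

Run:
```python
import pickle,cv2,numpy as np
W,s=pickle.load(open("w2.pkl","rb"))
a=W["side"]["img"][150:215,365:415];b=W["scene"]["img"][115:175,255:315]
cv2.imwrite("pics/p3.png",np.hstack([cv2.resize(a,(400,520),interpolation=cv2.INTER_CUBIC),cv2.resize(b,(400,520),interpolation=cv2.INTER_CUBIC)])[:,:,::-1])
```

```text
(no output)
```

View pics/p3.png

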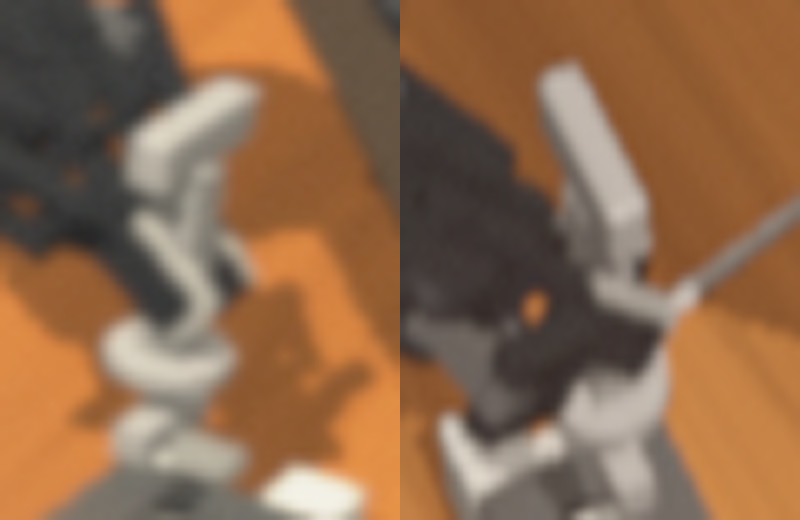

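Upright and centred: crossbar's top is level and its outer face at x=+7.1 mm in the slot frame. Lower it.

```bash
python3 -W ignore - <<'E'
from h import *
import pickle
from rig import ctrl,status,vision
p,M=placepose(.052,yo=-.008);print(ctrl.move_l(list(p),speed=.1,contact_N=15))
s=status.state();print(s["ee_pos"],p,s["force"])
p,M=placepose(.033,yo=-.008);print(ctrl.move_l(list(p),speed=.025,contact_N=12))
s=status.state();print(s["time_s"],s["ee_pos"],p,s["force"],s["finger_gap"])
h,y=hd(YJ);x=Ro.from_euler("xyz",s["orientation"],degrees=True).as_matrix()[:,0]
print("est mid",(s["ee_pos"]-x*.019+[0,0,.003]-SL)@np.stack([h,y,[0,0,1]],1))
c=vision.read_camera("side");cv2.imwrite("pics/ins.png",cv2.resize(c["img"][140:240,340:440],(600,600),interpolation=cv2.INTER_CUBIC)[:,:,::-1])
E
```

```text
False
[ 0.4955733  -0.21557517  0.069069  ] [ 0.49556246 -0.2155637   0.06930243] [-0.28474036 -0.38882086 -2.35841039]
True
14.4333 [ 0.49546119 -0.21553164  0.05462339] [ 0.49556246 -0.2155637   0.05030243] [ 1.22427393 -0.09918523  6.48185776] 0.015121044783888366
est mid [-8.62224454e-05 -7.97675224e-03  3.72980351e-02]
```

View pics/ins.png

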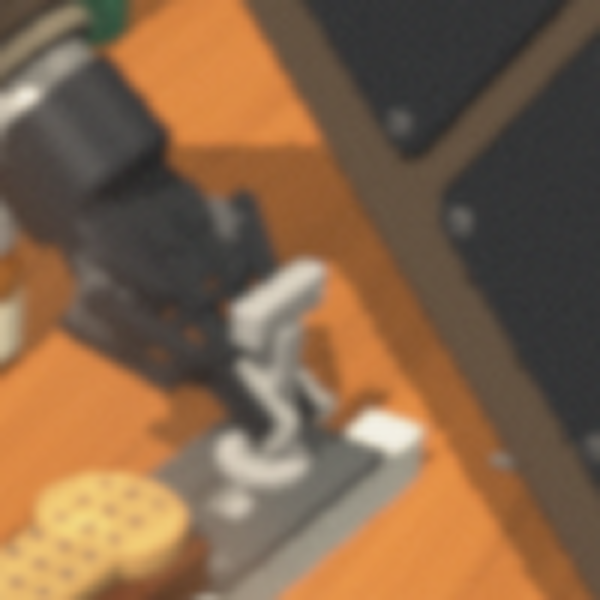

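```bash
python3 -W ignore - <<'E'
from h import *
import pickle
from rig import ctrl,status,vision
ctrl.gripper_open();ctrl.sleep(.3)
p,M=placepose(.0373,yo=-.008);x=M[:,0]
s=status.state();print(s["finger_gap"],s["force"])
ctrl.move_l(list(s["ee_pos"]-x*.14),speed=.15)
h,y=hd(YJ)
M=tool([0,0,-1],h)
ctrl.move_ptp(list(SL-y*.008+h*0+[0,0,.16]),list(R2e(M)));ctrl.sleep(.3)
s=status.state();print(s["time_s"],s["ee_pos"],s["qpos"].round(1))
W={}
for n in("side","scene","wrist"):
    c=vision.read_camera(n);W[n]=c;cv2.imwrite(f"pics/{n}_r.png",c["img"][:,:,::-1])
pickle.dump((W,s),open("w3.pkl","wb"))
E
```

```text
0.08542047249497346 [ 0.24506361 -1.03893192  0.13731651]
18.1333 [ 0.51062197 -0.21714196  0.19154538] [-29.9  25.1 101.9  -0.   53.1 -23.8]
```

View pics/wrist_r.png

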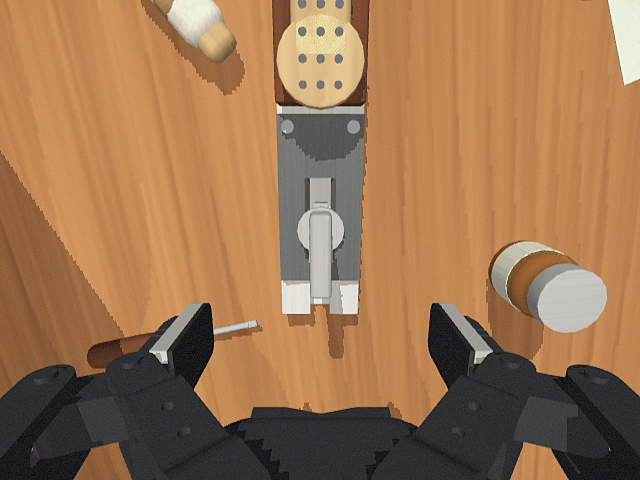

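View pics/side_r.png

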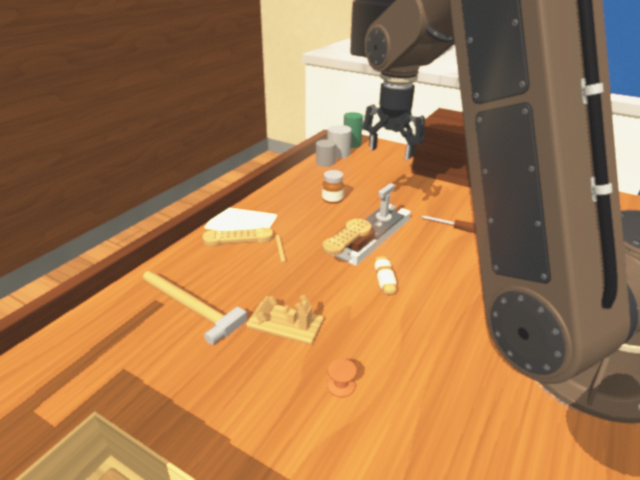

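The wrist view shows the bolt upright, crossbar in line with the slot (column 320, rows 208–300), collar on the foot; the side view shows nothing else disturbed. Measure the crossbar, then grip it from above.

```bash
python3 -W ignore - <<'E'
from h import *
import pickle
W,s=pickle.load(open("w3.pkl","rb"));c=W["wrist"]
h,y=hd(YJ);B=np.stack([h,y,[0,0,1.]],1)
Q=(cloud(c)-SL)@B
m=(abs(Q[...,0])<.03)&(abs(Q[...,1])<.06)&(Q[...,2]>.079)&(Q[...,2]<.095)
X=Q[m];print(len(X),X.mean(0),X.min(0),X.max(0))
(r)=cv2.minAreaRect(X[:,:2].astype(np.float32)*1000);print(r)
A=np.c_[X[:,:2],np.ones(len(X))];print("plane",np.linalg.lstsq(A,X[:,2],rcond=None)[0])
E
```

```text
1877 [ 0.00033272 -0.00663858  0.08706574] [-0.00676381 -0.03612694  0.07919897] [0.00730685 0.01955249 0.08950804]
((0.24392127990722656, -8.277666091918945), (13.870752334594727, 55.67756652832031), 0.406096488237381)
plane [-0.00629483 -0.01352633  0.08697804]
```

```bash
python3 -W ignore - <<'E'
from h import *
import pickle
from rig import ctrl,status,vision
h,y=hd(YJ);M=tool([0,0,-1],h)
p=SL-y*.0083+h*.0002+[0,0,.071]
print(ctrl.move_l(list(p),speed=.1,contact_N=15,attitude=list(R2e(M))))
s=status.state();print(s["ee_pos"],p,s["force"])
ctrl.close(squeeze=40);ctrl.sleep(.2)
s=status.state();print(s["time_s"],s["finger_gap"],s["force"],s["moment"])
q=np.array(s["qpos"])
for k in(30,60,90):
    q2=q.copy();q2[5]=q[5]-k;ctrl.set_joints(list(q2))
    s=status.state();print(k,s["force"],s["moment"],s["finger_gap"],s["ee_pos"])
ctrl.sleep(.2)
c=vision.read_camera("side");cv2.imwrite("pics/turn.png",cv2.resize(c["img"][140:240,340:440],(600,600),interpolation=cv2.INTER_CUBIC)[:,:,::-1])
print(status.state()["time_s"],status.state()["force"])
E
```

```text
False
[ 0.51087351 -0.21761355  0.1035239 ] [ 0.51061688 -0.21747426  0.103     ] [ 0.00355461  0.51794456 -0.26623341]
20.175 0.013163515152080123 [-1.58485834  0.41683219  5.35898536] [0.08666351 0.37467837 0.01052404]
30 [ 0.80853344 -0.39398237  2.40775438] [-0.05235821 -0.20499283  0.01155083] 0.012795015710127122 [ 0.51076596 -0.21759029  0.10321055]
60 [ 0.12175415 -0.09401501  1.4797175 ] [ 0.08681263 -0.10095496  0.00307251] 0.012638933585700873 [ 0.51057813 -0.21747817  0.10319422]
90 [-0.02483226  0.72965878  1.53860109] [ 0.03183329 -0.08438069  0.06275852] 0.012977584212992378 [ 0.51051703 -0.21747899  0.10316443]
22.125 [ 0.23045899 -0.46903259  2.54179661]
```

View pics/turn.png

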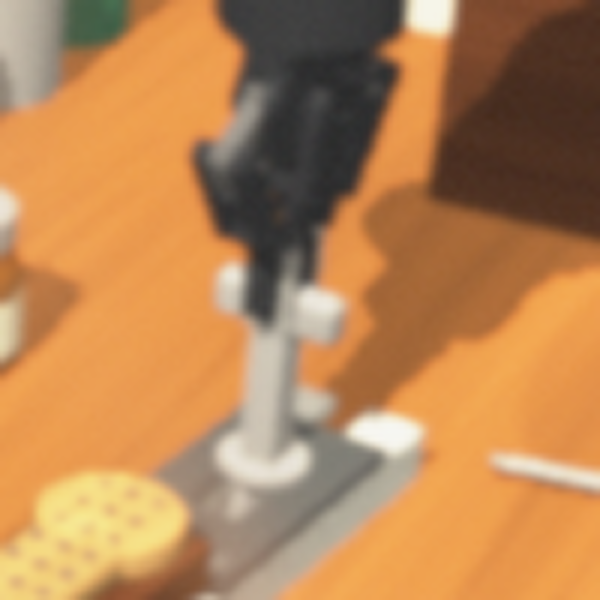

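The crossbar now stands across the slot with the collar on the foot. Release, retreat and check.

```bash
python3 -W ignore - <<'E'
from h import *
import pickle
from rig import ctrl,status,vision
ctrl.gripper_open();ctrl.sleep(.3)
s=status.state();p=s["ee_pos"]+[0,0,.1];ctrl.move_l(list(p),speed=.15);ctrl.sleep(.3)
s=status.state();print(s["time_s"],s["finger_gap"],s["force"])
W={n:vision.read_camera(n) for n in("wrist","side","scene")}
for n in W: cv2.imwrite(f"pics/{n}_e.png",W[n]["img"][:,:,::-1])
h,y=hd(YJ);B=np.stack([h,y,[0,0,1.]],1);Q=(cloud(W["wrist"])-SL)@B
m=(abs(Q[...,0])<.04)&(abs(Q[...,1])<.045)&(Q[...,2]>.079)&(Q[...,2]<.095)
X=Q[m];print(len(X),cv2.minAreaRect(X[:,:2].astype(np.float32)*1000),np.percentile(X[:,2],[5,50,95]))
A=np.c_[X[:,:2],np.ones(len(X))];print("plane",np.linalg.lstsq(A,X[:,2],rcond=None)[0])
D=pickle.load(open("d0.pkl","rb"))
for n in("side","scene"):
    d=(cv2.absdiff(D[n]["img"],W[n]["img"]).max(2)>50).astype(np.uint8)*255
    cv2.imwrite(f"pics/diff_{n}.png",d)
cv2.imwrite("pics/diff.png",np.hstack([cv2.resize(cv2.imread(f"pics/diff_{n}.png"),(400,300)) for n in("side","scene")]))
E
```

```text
24.2417 0.08547590258347848 [-1.03952572  0.32268401  1.07638324]
1699 ((-0.3420696258544922, -9.370684623718262), (54.97422790527344, 13.616991996765137), 0.21034282445907593) [0.08518798 0.08734823 0.08858029]
plane [ 0.01158317 -0.00292625  0.08716735]
```

View pics/wrist_e.png

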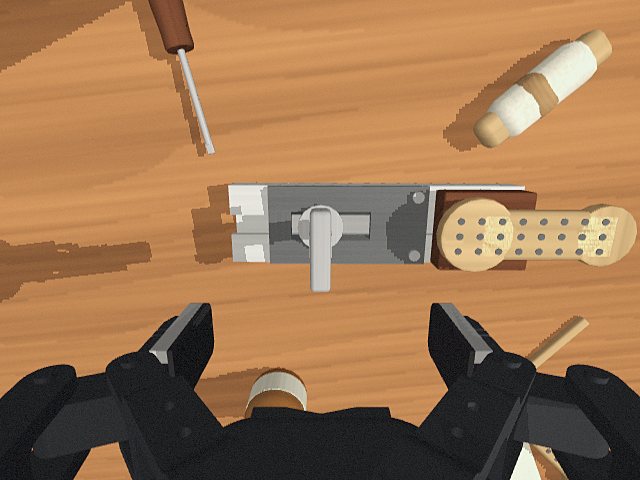

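View pics/diff.png

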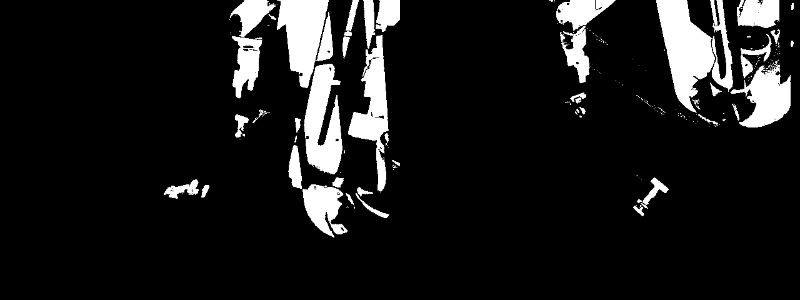

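```bash
python3 -c "
from rig import ctrl,status
ctrl.job_done();print(status.state()['time_s'])"
```

```text
the job is handed in; nothing more can be done
the job is handed in; nothing more can be done
```

The bolt is locked square across the slot with its collar on the foot, released, and the job was handed in at about 24 s of the 58 s allowed. The rig gives no verdict, so this rests on my own camera and force checks.

- **Pick:** I gripped the shank between the cradle pads, lifted it straight up and turned the bolt upright.
- **First placing:** I lowered it into the slot until it touched, with the estimated shank centre 37.3 mm above the foot, then let go. The wrist view then showed the crossbar 0.4° off the slot line, at x +0.2 mm and y -8.3 mm from its middle.
- **Quarter turn:** I took the crossbar from above, turned it 90° and let go.
- **Last check:** The crossbar was 0.2° off square across the slot, at x -0.3 mm and y -9.4 mm, with its top level within about 0.01 rad.
- **Height:** The crossbar top read 87.2 mm above the foot where 86 is nominal. That agrees with the wrist camera's depth bias of about 1.5 mm seen on the foot itself. The collar showed seated after the turn, before the final release.
- **Bystanders:** Before-and-after pictures from the scene and side cameras showed changes only at the arm and the emptied cradle, so nothing else had moved. That comparison did not pick up the bolt in the slot. The bolt's final position rests on the wrist view.

No check failed.

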